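# Load the test probe and draw the gauge boom out to the flag

### The arm

A 6-joint arm with a two-finger parallel gripper is mounted at the origin on the work surface. World frame = base frame: x ahead of the robot, y to its left, z up, the work surface at z = 0. Lengths are in m, angles in rad, forces in N, time in s.
With the tool pointing down it reaches from about 0.3 to 0.825 m from the base axis. Payload 5.4 kg.
Tool frame: the origin (TCP) lies at the very end of the fingers, on their centre line; the grasp point (between the pads) lies 19 mm behind it; z points along the fingers, y is the line along which they close (so a half turn about z gives the same grasp; the last joint's range is limited). The gripper opens to 92 mm and grips with 3 to 60 N. Pads are 20 mm wide; open, the fingers measure 128 mm over their backs; the gripper's body (75 mm by 189 mm) begins 69 mm behind the grasp point.
Start: joints at [-1.535, 0.158, 1.597, -0, 1.386, -0.21], TCP at [0.14, -0.558, 0.18] pointing down, gripper open.
Joint ranges: [-2.91, 2.91], [-0.94, 2.29], [0.18, 2.7], [-1.29, 4.43], [0.17, 2.64], [-3, 3]. Speed limits (rad/s): [2.57, 2.57, 3.14, 3.14, 3.14, 3.14].

### API

Orientations are given as a rotation vector (axis times angle).
In Python, from workcell import bot gives the robot as it stands. Calls block until the motion is done:
- bot.goto(position, orientation): joint-space move of the TCP to a pose.
- bot.line_to(position, rot=None, max_speed=0.15): straight line of the TCP; rot=None keeps the orientation; max_speed is the mean speed in m/s.
- bot.set_joints(angles): joint-space move.
- bot.set_gripper(opening, newtons=None): opening from 0.0 (shut) to 1.0 (fully open); newtons is the grip in N (None keeps the last); returns when the fingers have stopped.
- bot.hold(seconds).
- bot.inverse_kinematics(position, orientation): joint angles nearest the present ones, or None.
- bot.read_camera(name): name is "scene" or "top" or "wrist"; returns a dict with "pixels" (480x640x3 uint8, blue, green, red), "fx", "fy", "cx", "cy" (pixels), "R" (3x3) and "t" (3): a world point X has camera coordinates R X + t. Camera axes: x right, y down, z forward; pixel columns grow to the right and rows downward; lengths in m; the calibration is good to about 2 mm. A picture is of the moment at which its call begins. There is no depth.
A pose or a line that the arm cannot do raises bot.MotionError and nothing moves.
- bot.job_done(): hands the job in; it is judged then, once.
Readings, each from a call of its own:
- bot.current_clock(): time.
- bot.current_joints(): joint angles.
- bot.current_joint_vel(): joint speeds.
- bot.current_effort(): joint torques, N m.
- bot.current_ee_pos(): TCP position.
- bot.current_tool_rot(): TCP orientation.
- bot.current_contact_force(): force on the tool from outside, world axes, zero at the start.
- bot.current_ft_torque(): the same for the moment, N m.
- bot.current_opening(): opening from 0.0 (shut) to 1.0 (fully open).
- bot.current_grip_force(): force on a finger pad.
Only numpy, scipy, OpenCV 4.12 (cv2) and the standard library are available. Lean on these libraries where they do the work, as an engineer would, in place of code of your own. Each camera call takes 0.05 s, during which the arm holds its last target. There are 200 camera calls.

### The job

Take the red test probe from its stand and slide it tip down into the upright holder tube at the end of the telescoping boom until its collar sits on the tube, and let go of it. Then squeeze the boom's grip so that its orange lock button is pressed in, draw the boom out until its red pointer is level with the yellow flag on the scale, and finish holding it there, grip and button still squeezed (a spring pulls the boom back). Leave the blue probe, the component tray, the bin, the bottle, the screwdriver and the flask where they are.

Things in the scene. Friction and masses are not known exactly. Their poses are not given: they have to be found in the camera images.
- station: Fixed grey station, base 145 x 500 mm, with a level outer tube (34 mm square, top 119 mm high, y = -200 to 0 mm), the boom sliding out of it, a green circuit board on rails (top 33 mm high) and a white scale bar (top 72 mm high). Origin at table height below the outer tube's mouth, on the boom's centre line; y = level direction in which the boom extends, x across it (to the scale's side), z up.
- boom (a joint): How far the boom (20 mm square steel bar, centre 102 mm high) is drawn out along the station's y: 0 = fully in (locked), 0.130 m = end stop. A spring pulls it in with 3 N at 0, 5 to 6 N when drawn out. Locked, it gives at most 2 mm; it locks only when fully in, so let go it springs back.
- grip (a point): Black grip block on top of the boom, to be pinched across the boom from above: 32 mm across the boom (station x), 40 mm along it, 48 mm high. This point is the block's centre, 126 mm above the table, 50 mm ahead of the outer tube's mouth when the boom is in; axes as the station's. Moves with the boom.
- lock (a joint): Travel of the orange lock button in the grip's station +x side: 0 = out (boom locked), 0.006 m = fully in. Face 28 x 28 mm, centred on the block's height and length; 26 mm from the grip's centre when out (42 mm over button and far side), 20 mm when in (36 mm over all). Spring 1.5 to 4 N; past 4.5 mm the boom is free. Pinching the grip firmly (about 30 N) across the boom presses it.
- pointer (a point): Lower tip of the red pointer that sticks out sideways from the boom over the white scale bar, 64 mm from the boom's centre line, 100 mm ahead of the grip's centre; moves with the boom. Point 82 mm above the table; axes as the station's.
- flag: Yellow flag, a 4 mm wide, 30 mm long bar clipped across the white scale bar (6 mm high on its top, 78 mm above the table). Origin at the bar's centre, underside. The pointer passes over it. The pointer is at the flag when both have the same place along the station's y axis.
- tube_mouth (a point): Centre of the upper mouth of the upright holder tube at the boom's end (black block 34 x 34 mm, 40 mm high, rim 125 mm above the table, round hole 13.5 mm wide right through, 2 mm chamfer), 100 mm ahead of the grip's centre; moves with the boom. z up.
- red_handle (a point): Centre of the red probe's handle (loose, upright, about 60 g): 18 mm diameter, 26 mm up and down from here. Below it a black collar, 26 mm diameter, 4 mm thick (underside 30 mm below here), then a 12 mm shank whose last 14 mm taper to a point, tip 95 mm below here. Hangs by its collar in the stand, this point 105 mm above the table. Seated in the holder tube it is 30 mm above the tube's mouth.
- blue_handle (a point): Handle centre of the blue probe, same shape, in the stand's other hole; stays there.
- stand: Fixed grey stand 130 x 60 x 75 mm (its x, y, z) with two 15 mm holes 70 mm apart along its x axis. Origin under its centre. Either probe may be in either hole.
- tray: Yellow component tray 120 x 300 x 30 mm, bystander. Origin under its centre.
- bin1: Black parts bin 160 x 110 x 75 mm, bystander. Origin under its centre.
- bottle: Blue dropper bottle, 52 mm diameter, 135 mm high, bystander. Origin under its centre.
- screwdriver: Grey screwdriver lying on the table, 170 mm long, bystander.
- flask: Steel drinking flask, 76 mm diameter, 185 mm high, bystander. Origin under its centre.
- red: The red probe as a whole; origin at its pointed tip, z along it up to the handle.

How it is judged:
On the way, in this order (a step that is already met when the one before it is completed fails the run):
1. the red probe is seated in the holder tube, collar on the rim, and let go, with the boom still in (z of red_handle in the frame of tube_mouth between 0.025 and 0.034 m and horizontal distance between red_handle and tube_mouth below 0.006 m and angle between red_handle's own z axis and vertical below 0.1 rad and contact force between the fingers and red below 0.1 N and value of joint boom below 0.005 m), for 0.2 s.
2. the lock button is pressed in by the fingers on the grip (value of joint lock above 0.0045 m and contact force between the fingers and boom above 2 N), for 0.2 s.
At the end, for the whole second after the job is handed in: The red probe stands seated in the holder tube (collar within 4 to 5 mm of the rim, upright within 0.1 rad, not touched), the boom's pointer is within 4 mm of the flag along the boom, at rest, and the fingers still hold the grip (over 2 N) with the lock button pressed (over 3 mm) (z of red_handle in the frame of tube_mouth between 0.025 and 0.034 m and horizontal distance between red_handle and tube_mouth below 0.006 m and angle between red_handle's own z axis and vertical below 0.1 rad and y of pointer in the frame of flag between -0.004 and 0.004 m and velocity of joint boom between -0.01 and 0.01 m/s and value of joint lock above 0.003 m and contact force between the fingers and boom above 2 N and contact force between the fingers and red below 0.1 N); the arm keeps its last pose, push and grip.
It fails at once if a bystander is moved more than 20 mm (distance of any of blue_handle, tray, bin1, bottle, screwdriver, flask from where it was at the start of the episode above 0.02 m).
It fails at once if the red probe is dropped (height (world z) of red_handle below 0.08 m).
It also fails if it takes over 64 s, if anything falls off the work surface, if the arm or the gripper's body presses on something with over 40 N, if the wrist force passes 120 N, or if a joint passes its speed limit or range.

## Working session

There is one attempt and no reset: what is moved stays moved. The work goes in short steps, each a Python script; the robot and the scene stay as the last script left them, time stands still between calls to the robot, and variables do not carry over. Pictures are saved under pics/ and viewed, at most 10 in all, crops included, and the job is handed in when it is done.

```bash
mkdir -p pics; ls
python3 - <<'E'
from workcell import bot
import cv2,pickle
d={}
for n in("scene","top"):
    c=bot.read_camera(n); d[n]=c; cv2.imwrite(f"pics/{n}0.png",c["pixels"]); print(n,c["fx"],c["cx"],c["cy"],(-c["R"].T@c["t"]).round(3),c["R"].round(3).tolist())
pickle.dump(d,open("c0.pkl","wb"))
print(bot.current_tool_rot(),bot.current_clock())
E
```

```text
pics
scene 562.5317327893081 321.434449859505 233.79650686294886 [0.948 0.684 0.989] [[-0.812, 0.584, -0.004], [0.475, 0.656, -0.587], [-0.34, -0.478, -0.81]]
top 593.3321234333612 325.0222989565655 238.72315136138144 [0.495 0.143 1.274] [[-0.007, -1.0, -0.013], [-0.998, 0.007, -0.059], [0.059, 0.013, -0.998]]
[-3.11619417e+00 -3.84913868e-01 -1.73102824e-04] 0.1
```

View pics/top0.png

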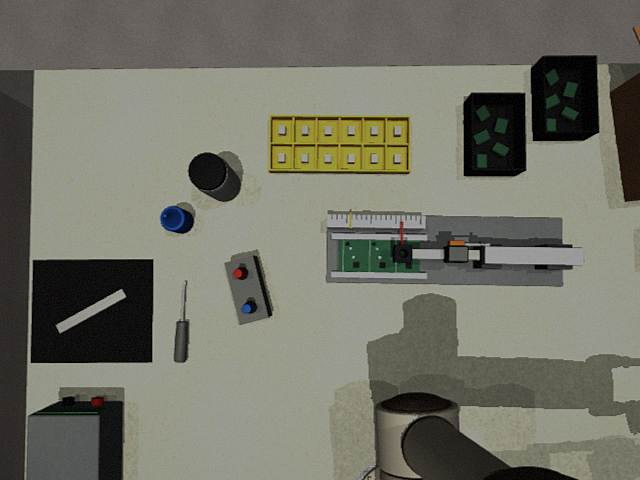

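View pics/scene0.png

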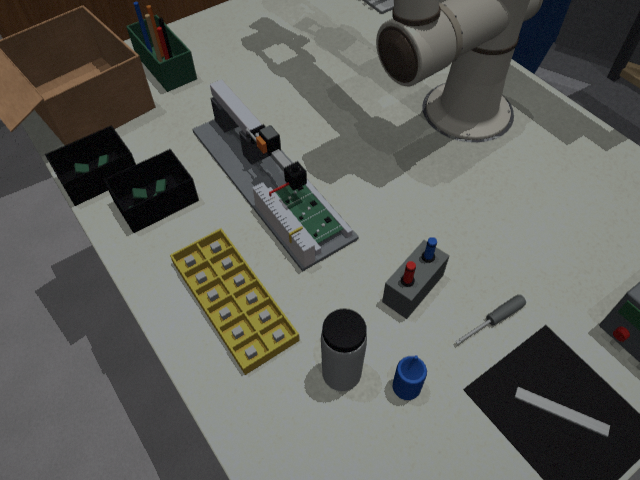

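The top view shows the red probe at (239,272), the blue probe at (249,309), the tube block at (402,253), the grip at (456,254) with its button at (456,243), the red pointer at (402,231) and the flag at (350,219). The boom extends to image left, which is about world +y. The scene view matches this layout.

```bash
cat > h.py <<'E'
import numpy as np,cv2
from scipy.spatial.transform import Rotation as Ro
def ray(c,u,v):
    d=c["R"].T@np.array([(u-c["cx"])/c["fx"],(v-c["cy"])/c["fy"],1]); return -c["R"].T@c["t"],d/np.linalg.norm(d)
def onz(c,uv,z):
    o,d=ray(c,*uv); return o+d*(z-o[2])/d[2]
def two(c1,p1,c2,p2):
    o1,d1=ray(c1,*p1);o2,d2=ray(c2,*p2)
    s=np.linalg.lstsq(np.c_[d1,-d2],o2-o1,rcond=None)[0]; a,b=o1+s[0]*d1,o2+s[1]*d2
    return (a+b)/2,np.linalg.norm(a-b)
def proj(c,X):
    q=c["R"]@np.asarray(X)+c["t"]; return np.array([c["fx"]*q[0]/q[2]+c["cx"],c["fy"]*q[1]/q[2]+c["cy"]])
HSV={"red":[(0,130,60),(7,255,255)],"blue":[(105,140,50),(125,255,255)],"orange":[(8,150,120),(18,255,255)],"yellow":[(22,120,100),(34,255,255)],"black":[(0,0,0),(179,255,45)]}
def blobs(c,col,box=(0,0,640,480),amin=6):
    x0,y0,x1,y1=map(int,box); im=c["pixels"][y0:y1,x0:x1]
    m=cv2.inRange(cv2.cvtColor(im,cv2.COLOR_BGR2HSV),*map(np.array,HSV[col]))
    n,_,s,ce=cv2.connectedComponentsWithStats(m)
    return sorted([(int(s[i,4]),(ce[i]+[x0,y0]).round(1).tolist(),(s[i,:4]+[x0,y0,0,0]).tolist()) for i in range(1,n) if s[i,4]>=amin],reverse=True)
def down(yaw): # tool z down, tool y (closing line) at angle yaw from world y... tool x along (cos,sin)
    return (Ro.from_euler('z',yaw)*Ro.from_euler('x',np.pi)).as_rotvec()
E
python3 - <<'E'
from h import *;import pickle
d=pickle.load(open("c0.pkl","rb"));T,S=d["top"],d["scene"]
for c,col,b in((T,"red",(220,255,265,330)),(T,"blue",(220,255,265,330)),(T,"orange",(430,230,480,270)),(T,"yellow",(330,200,420,235)),(T,"red",(390,215,420,260)),(T,"black",(385,238,420,270)),
 (S,"red",(380,230,450,300)),(S,"blue",(400,230,450,270)),(S,"orange",(230,120,300,170)),(S,"yellow",(260,215,320,245)),(S,"red",(250,170,300,200))):
    print("T" if c is T else "S",col,blobs(c,col,b)[:3])
# handle tops z=.131; tube block top .125
print(onz(T,(239,272),.115),onz(T,(249,308.5),.115),onz(T,(402,253),.125),onz(T,(456,254),.15),onz(T,(350.5,219),.078))
E
```

```text
T red [(67, [237.2, 272.9], [233, 269, 9, 9])]
T blue [(66, [246.2, 308.1], [242, 304, 9, 9])]
T orange [(56, [456.5, 242.5], [450, 241, 14, 4])]
T yellow [(22, [350.3, 219.1], [350, 213, 2, 15])]
T red [(44, [401.5, 232.6], [401, 222, 2, 23])]
T black [(466, [402.4, 252.7], [391, 240, 29, 29]), (7, [404.3, 241.6], [403, 241, 4, 2])]
S red [(69, [410.6, 265.2], [406, 261, 10, 9]), (34, [409.8, 277.4], [407, 272, 7, 11])]
S blue [(88, [429.3, 252.4], [425, 247, 10, 12]), (60, [431.8, 241.3], [428, 238, 9, 8])]
S orange [(37, [260.7, 140.0], [256, 136, 10, 9])]
S yellow [(22, [295.8, 230.0], [290, 227, 12, 8])]
S red [(48, [278.3, 188.2], [269, 183, 20, 13])]
[0.49895066 0.32678469 0.115     ] [0.42789419 0.30715306 0.115     ] [0.53348155 0.00950929 0.125     ] [ 0.53002612 -0.08937725  0.15      ] [0.60455281 0.10698849 0.078     ]
```

Run:
```python
from h import *;import pickle
from workcell import bot
for p in ([.499,.327,.25],[.4995,.327,.09]):
  for y in (.27,.27-np.pi): print(p,y,bot.inverse_kinematics(p,down(y)))
for y in (1.536,-1.606): print(y,bot.inverse_kinematics([.53,-.0,.2],down(y)))
q=[bot.inverse_kinematics([.497,.325,.25],down(y)) for y in (.27,.27-np.pi)]
bot.goto([.497,.325,.27],down(.27))
c=bot.read_camera("wrist");pickle.dump(c,open("c1.pkl","wb"));cv2.imwrite("pics/w1.png",c["pixels"])
print(bot.current_clock(),(-c["R"].T@c["t"]),c["R"][2],c["fx"],bot.current_ee_pos())
print("red",blobs(c,"red")[:3],"blue",blobs(c,"blue")[:3])
```

```text
[0.499, 0.327, 0.25] 0.27 [ 3.77748774e-01  1.77148455e-01  1.43818828e+00 -8.88178420e-16
  1.52625592e+00  1.67854510e+00]
[0.499, 0.327, 0.25] -2.871592653589793 [ 0.37774877  0.17714846  1.43818828  0.          1.52625592 -1.46304755]
[0.4995, 0.327, 0.09] 0.27 [ 3.77433466e-01  2.95541308e-01  1.61948989e+00 -8.88178420e-16
  1.22656146e+00  1.67822979e+00]
[0.4995, 0.327, 0.09] -2.871592653589793 [ 0.37743347  0.29554131  1.61948989  0.          1.22656146 -1.46336286]
1.536 [-0.22820191  0.02750929  1.69708129  0.          1.41700207 -0.19340558]
-1.606 [-2.28201909e-01  2.75092905e-02  1.69708129e+00 -4.44089210e-16
  1.41700207e+00  2.94859442e+00]
3.4917 [0.57055766 0.34665326 0.47503132] [-0.26341326 -0.07260305 -0.96194712] 419.60548784021154 [0.49733809 0.32442168 0.26990779]
red [(322, [322.6, 209.2], [313, 199, 21, 21]), (169, [9.5, 341.1], [0, 336, 21, 10]), (21, [320.9, 194.2], [317, 191, 9, 7])] blue [(3344, [203.0, 34.9], [171, 0, 70, 72]), (289, [321.4, 286.1], [312, 277, 20, 19]), (160, [323.8, 267.9], [316, 260, 15, 18])]
```

View pics/w1.png

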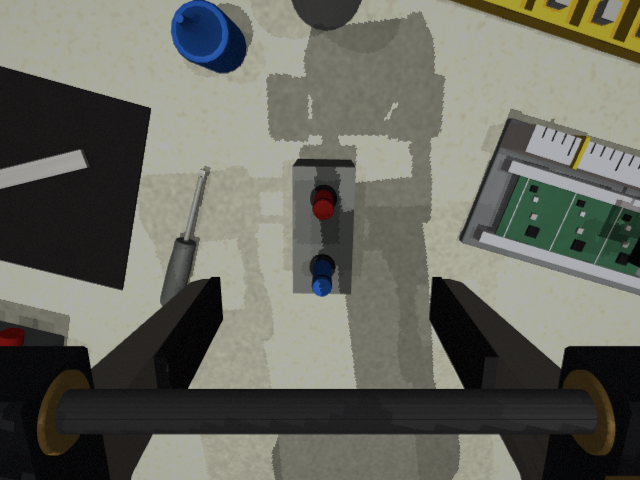

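The wrist view shows the red probe's top at (322,209) and the blue one's at (321,286), with the fingers straddling the stand's line as planned.

Run:
```python
from h import *;import pickle
c=pickle.load(open("c1.pkl","rb"));d=pickle.load(open("c0.pkl","rb"))
r=onz(c,(322.6,209.2),.131);b=onz(c,(321.4,286.1),.131);print(r,b,np.linalg.norm(r-b))
print(onz(d["top"],(237.2,272.9),.131),onz(d["top"],(246.2,308.1),.131))
print(two(c,(322.6,209.2),d["top"],(237.2,272.9)))
# stand top corners approx in wrist (293,166),(355,166),(352,293),(294,293)
P=[onz(c,p,.075)[:2] for p in((293,166),(355,166),(351,293),(294,293))];print(np.mean(P,0),[np.linalg.norm(P[i]-P[(i+1)%4]) for i in range(4)], (r+b)[:2]/2)
```

```text
[0.49757056 0.32921066 0.131     ] [0.43041872 0.31189389 0.131     ] 0.06934868769159304
[0.49718493 0.32772438 0.131     ] [0.42961321 0.31027709 0.131     ]
(array([0.49692161, 0.32871477, 0.12661191]), np.float64(0.0007804065315079839))
[0.46342523 0.31963253] [np.float64(0.05869271051738446), np.float64(0.13006986946282753), np.float64(0.05878699335646035), np.float64(0.1300748767965403)] [0.46399464 0.32055227]
```

Run:
```python
from h import *;import pickle
from workcell import bot
R=down(.252)
bot.set_gripper(.65)
bot.goto([.4973,.3287,.17],R)
bot.line_to([.4973,.3287,.088],max_speed=.1)
bot.set_gripper(0,25)
print(bot.current_opening()*92,bot.current_grip_force(),bot.current_ee_pos())
bot.line_to([.4973,.3287,.25],max_speed=.12)
print(bot.current_opening()*92,bot.current_contact_force(),bot.current_ee_pos(),bot.current_clock())
R2=down(1.536)
bot.goto([.525,-.02,.26],R2)
c=bot.read_camera("wrist");t=bot.read_camera("top");pickle.dump((c,t),open("c2.pkl","wb"));cv2.imwrite("pics/w2.png",c["pixels"])
print(bot.current_clock(),bot.current_ee_pos(),bot.current_opening()*92)
```

```text
16.61312281374475 25.000780820846558 [0.49736626 0.32863757 0.08804238]
16.851329479909076 [-0.18597647 -0.02385028 -0.54786427] [0.49683354 0.32848205 0.24893628] 7.8
9.5917 [ 0.5250424  -0.01946754  0.25992271] 16.44254965290768
```

View pics/w2.png

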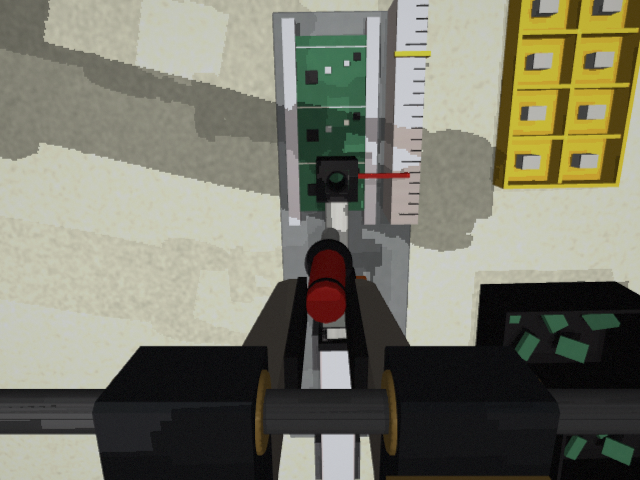

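The wrist view shows the probe held, the tube mouth at about (337,178), the pointer at row 176 ending near column 410, and the flag at (412,54). I'll crop to locate the hole.

Run:
```python
from h import *;import pickle
c,t=pickle.load(open("c2.pkl","rb"))
im=c["pixels"][145:215,300:430];cv2.imwrite("pics/w2c.png",np.clip(cv2.resize(im,None,fx=6,fy=6,interpolation=cv2.INTER_NEAREST)*1.8,0,255).astype(np.uint8))
print("cam",-c["R"].T@c["t"])
print(blobs(c,"black",(308,150,366,205))[:2],blobs(c,"red",(355,165,420,190)),blobs(c,"yellow",(385,40,440,70)))
for p,z in(((337,178),.125),((410,176),.082),((412,54),.078)):print(p,onz(c,p,z))
```

```text
cam [0.52686293 0.0589327  0.46507241]
[(1940, [335.1, 179.0], [308, 156, 52, 47])] [(261, [383.7, 175.2], [358, 172, 52, 7])] [(194, [411.8, 53.3], [394, 51, 37, 6])]
(337, 178) [0.53404767 0.01085869 0.125     ]
(410, 176) [0.60154401 0.00435052 0.082     ]
(412, 54) [0.60188611 0.10797821 0.078     ]
```

View pics/w2c.png

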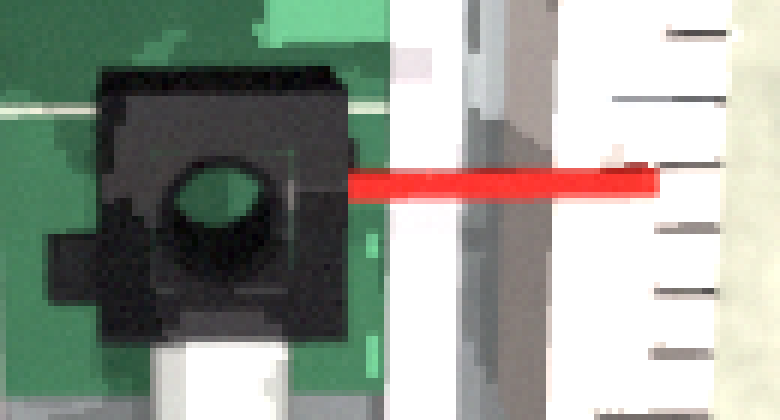

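Run:
```python
from h import *;import pickle
c,t=pickle.load(open("c2.pkl","rb"))
tube=onz(c,(337.3,181.4),.125);print("tube wrist",tube,"top",onz(t,(402.4,252.7),.125))
print([x for x in blobs(c,"red",(295,230,365,335))][:2])
im=c["pixels"][230:335,295:365];m=cv2.inRange(cv2.cvtColor(im,cv2.COLOR_BGR2HSV),*map(np.array,HSV["red"]))
for r in range(250,325,4):
    x=np.where(m[r-230])[0]; print(r,(x.min()+295,x.max()+295) if len(x) else None,end=" ")
print()
e=np.array([.5250424,-.01946754,.2599227])
a=np.linspace(0,2*np.pi,200)
P=np.array([proj(c,e+[.009*np.cos(i),.009*np.sin(i),.045]) for i in a]);print("expected top circle",P.min(0),P.max(0))
P=np.array([proj(c,e+[.013*np.cos(i),.013*np.sin(i),-.007]) for i in a]);print("expected collar",P.min(0),P.max(0))
cv2.imwrite("pics/w2d.png",np.clip(cv2.resize(c["pixels"][225:335,295:365],None,fx=5,fy=5,interpolation=cv2.INTER_NEAREST)*1.6,0,255).astype(np.uint8))
```

```text
tube wrist [0.5342176  0.00808677 0.125     ] top [0.53405622 0.00872895 0.125     ]
[(1321, [325.5, 301.7], [306, 281, 40, 42]), (843, [328.0, 266.2], [309, 250, 36, 36])]
250 (np.int64(326), np.int64(331)) 254 (np.int64(317), np.int64(338)) 258 (np.int64(315), np.int64(342)) 262 (np.int64(313), np.int64(343)) 266 (np.int64(312), np.int64(344)) 270 (np.int64(311), np.int64(344)) 274 (np.int64(311), np.int64(344)) 278 (np.int64(310), np.int64(344)) 282 (np.int64(309), np.int64(344)) 286 (np.int64(313), np.int64(339)) 290 (np.int64(309), np.int64(342)) 294 (np.int64(307), np.int64(344)) 298 (np.int64(307), np.int64(344)) 302 (np.int64(306), np.int64(345)) 306 (np.int64(306), np.int64(345)) 310 (np.int64(307), np.int64(344)) 314 (np.int64(309), np.int64(342)) 318 (np.int64(313), np.int64(338)) 322 (np.int64(321), np.int64(328)) 
expected top circle [306.5870782  291.71232252] [349.641683   331.01893793]
expected collar [303.48351207 245.26142173] [351.87218584 290.79583706]
```

View pics/w2d.png

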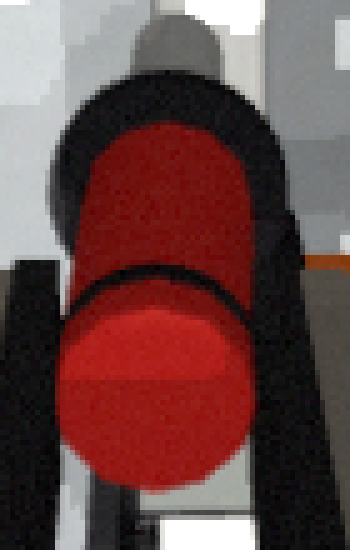

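The crops put the hole centre at (337.3,181.4). The held probe's top is at (325.5,304) and its collar is centred at column 329, which puts the probe about 1.5 mm towards +y of the nominal position. I'll move the tip just above the mouth and look from two views.

Run:
```python
from h import *;import pickle
from workcell import bot
bot.line_to([.5341,.0069,.214],max_speed=.08);bot.hold(.4)
c=bot.read_camera("wrist");s=bot.read_camera("scene");pickle.dump((c,s),open("c3.pkl","wb"))
e=bot.current_ee_pos();print(e,bot.current_clock())
u=proj(c,[.5341,.0084,.125]);v=proj(s,[.5341,.0084,.13]);print(u,v)
cr=lambda k,p,w,f:cv2.resize(k["pixels"][int(p[1])-w:int(p[1])+w,int(p[0])-w:int(p[0])+w],(400,400),interpolation=cv2.INTER_NEAREST)
cv2.imwrite("pics/w3.png",np.clip(np.hstack([cr(c,u,50,4),cr(s,v,33,6)])*1.8,0,255).astype(np.uint8))
```

```text
[0.53413977 0.00683702 0.21408405] 10.9167
[326.98899478 226.92547049] [294.91115982 167.91012695]
```

View pics/w3.png

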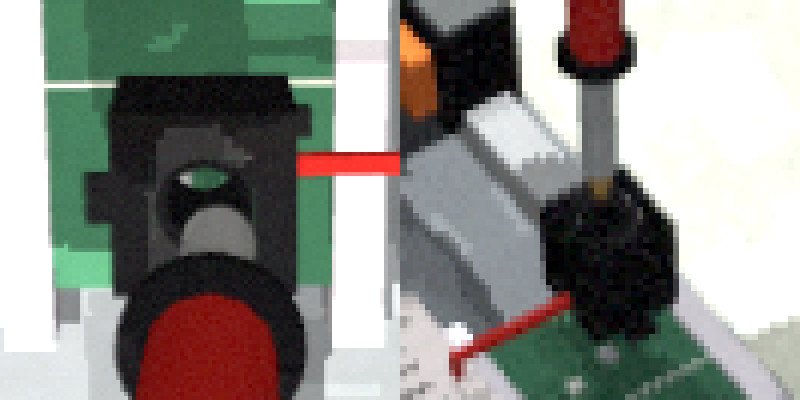

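The left crop shows the shank end at crop (218,241) and the hole at crop (206,205). The right crop shows the brown tip over the block at about (600,195), so it's roughly over the hole with a small +x bias.

Run:
```python
from h import *;import pickle
c,s=pickle.load(open("c3.pkl","rb"))
f=lambda x,y:(276+x/4,176+y/4)
print(onz(c,f(218,241),.150),onz(c,f(206,205),.125),onz(c,f(211.5,345),.203))
g=lambda x,y:(261+(x-400)/6.06,134+y/6.06)
print("tip scene",onz(s,g(600,200),.138),"block",onz(s,g(610,213),.125))
```

```text
[0.53638534 0.00842585 0.15      ] [0.53446217 0.00814431 0.125     ] [0.53495581 0.00884149 0.203     ]
tip scene [0.53805687 0.01153222 0.138     ] block [0.53238644 0.00823152 0.125     ]
```

Run:
```python
from h import *
from workcell import bot
x,y=.5325,.0068
bot.line_to([x,y,.214],max_speed=.05);bot.hold(.2)
f0=np.array(bot.current_contact_force())
for z in (.195,.185,.175,.165,.155,.147,.142,.139,.137,.1355):
    bot.line_to([x,y,z],max_speed=.06)
    f=np.array(bot.current_contact_force())-f0; print(z,f.round(2),np.round(bot.current_ft_torque(),2),round(bot.current_ee_pos()[2],4))
    if f[2]>6 or np.hypot(f[0],f[1])>12: break
print(bot.current_clock(),bot.current_opening()*92)
```

```text
0.195 [ 0.16 -0.93 -0.09] [-0.07 -0.07 -0.01] 0.1944
0.185 [-0.25 -0.78 -0.58] [-0.12 -0.11  0.06] 0.1844
0.175 [-1.57 -0.82 -0.17] [-0.06 -0.16 -0.02] 0.1743
0.165 [-0.35 -1.62 -0.48] [-0.05 -0.13  0.01] 0.1644
0.155 [-0.09 -1.09  0.13] [-0.02 -0.16  0.06] 0.1544
0.147 [-0.43 -0.96  0.07] [-0.11 -0.15 -0.03] 0.1465
0.142 [ 0.55 -1.2  -0.5 ] [-0.12 -0.16  0.05] 0.1417
0.139 [-0.93 -0.38 -0.63] [-0.15 -0.13  0.01] 0.1388
0.137 [ 0.67 -0.65  4.91] [-0.05 -0.11  0.01] 0.1378
0.1355 [-1.37 -0.8   9.96] [-0.02  0.19  0.06] 0.1376
14.3833 16.7446602244756
```

The probe has seated: contact came at TCP z 0.1378, against an expected 0.138. I'll release it and look from above the grip.

Run:
```python
from h import *;import pickle
from workcell import bot
bot.set_gripper(.5);e=bot.current_ee_pos()
bot.line_to([e[0],e[1],.215],max_speed=.12)
bot.goto([.531,-.09,.25],down(1.536));bot.set_gripper(.85);bot.hold(.3)
c=bot.read_camera("wrist");t=bot.read_camera("top");pickle.dump((c,t),open("c4.pkl","wb"));cv2.imwrite("pics/w4.png",c["pixels"])
print(bot.current_clock(),bot.current_ee_pos(),-c["R"].T@c["t"])
for col,b in(("orange",(200,200,440,480)),("red",(200,0,500,300)),("yellow",(350,0,480,120))):print(col,blobs(c,col,b,15)[:4])
print(blobs(t,"orange",(430,230,480,270)),blobs(t,"red",(380,215,420,270)),blobs(t,"yellow",(330,200,420,235)))
```

```text
17.325 [ 0.53098594 -0.09004103  0.24997947] [ 0.53283482 -0.01148305  0.45516967]
orange [(373, [355.0, 223.5], [350, 207, 11, 34])]
red [(665, [325.6, 82.1], [312, 67, 29, 31]), (292, [377.1, 91.0], [349, 88, 58, 7])]
yellow []
[(54, [456.7, 242.5], [450, 241, 14, 4])] [(68, [406.1, 252.0], [402, 248, 10, 9]), (43, [401.6, 232.4], [401, 222, 3, 23])] [(22, [350.3, 219.1], [350, 213, 2, 15])]
```

View pics/w4.png

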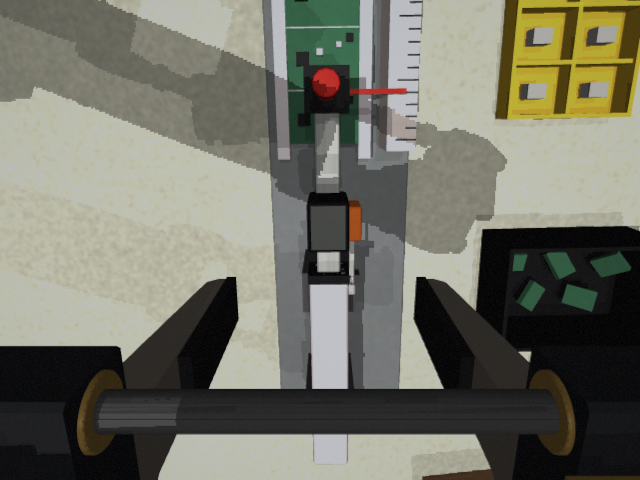

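The wrist view shows the probe standing in the tube at (326,82), the grip top at about (329,227), the button at (355,223) and the pointer at row 91.

Run:
```python
from h import *;import pickle
c,t=pickle.load(open("c4.pkl","rb"));c2,_=pickle.load(open("c2.pkl","rb"))
g=onz(c,(328.8,227),.15);p=onz(c,(325.6,82.1),.181);pt=onz(t,(406.1,252.),.181)
print("grip",g,"probe",p,pt,"angle",np.arctan2(*(p-g)[:2]))
# orange top edge centre: z .140, x offset 23mm
print("button",onz(c,(355,223.5),.135))
# outer tube axis: edge columns
a=onz(c,(328.5,290),.119);b=onz(c,(330.5,460),.119);print("tube axis",np.arctan2(*(a-b)[:2]),a)
# scale edges in top: flag ends & pointer line
for cam,f,pp in((t,(350.3,219.1),(401.6,232.4)),(c2,(411.8,53.3),(383.7,175.2))):
    F=onz(cam,f,.081);P=onz(cam,pp,.085);print("F",F,"P",P)
    P2=onz(cam,pp,.1);print(P2)
    for th in(0,.03,.05):
        d=np.array([np.sin(th),np.cos(th)]);print(th,(F-P)[:2]@d)
# pointer direction in top image
for cam,b in((t,(395,220,408,245)),(c2,(355,165,420,190)),(c,(349,85,410,98))):
    im=cam["pixels"][b[1]:b[3],b[0]:b[2]];m=cv2.inRange(cv2.cvtColor(im,cv2.COLOR_BGR2HSV),*map(np.array,HSV["red"]))
    pts=np.argwhere(m)[:,::-1].astype(np.float32);vx,vy,x0,y0=cv2.fitLine(pts,cv2.DIST_L2,0,.01,.01).ravel()
    A=onz(cam,(x0+b[0]-8*vx,y0+b[1]-8*vy),.1);B=onz(cam,(x0+b[0]+8*vx,y0+b[1]+8*vy),.1);D=(B-A)*np.sign((B-A)[0]);print("ptr dir angle",-np.arctan2(D[1],D[0]))
im=c2["pixels"][40:70,385:440];m=cv2.inRange(cv2.cvtColor(im,cv2.COLOR_BGR2HSV),*map(np.array,HSV["yellow"]))
vx,vy,x0,y0=cv2.fitLine(np.argwhere(m)[:,::-1].astype(np.float32),cv2.DIST_L2,0,.01,.01).ravel()
D=onz(c2,(x0+385+10*vx,y0+40+10*vy),.08)-onz(c2,(x0+385-10*vx,y0+40-10*vy),.08);print("flag dir",-np.arctan2(D[1],D[0]))
```

```text
grip [ 0.53217259 -0.09132855  0.15      ] probe [0.53323476 0.0089664  0.181     ] [0.53338027 0.00848528 0.181     ] angle 0.010590022181709756
button [ 0.55282953 -0.09310878  0.135     ]
tube axis 0.021449301671112735 [ 0.5300366  -0.15568275  0.119     ]
F [0.60407814 0.10748492 0.081     ] P [0.57614318 0.00505752 0.085     ]
[0.57511629 0.00680397 0.1       ]
0 0.10242740188817961
0.03 0.10321923608099592
0.05 0.1036955603493365
F [0.60112333 0.10815377 0.081     ] P [0.57717492 0.00630726 0.085     ]
[0.5751893  0.00838418 0.1       ]
0 0.10184651206089987
0.03 0.10251902902402642
0.05 0.10291615194388701
ptr dir angle 0.007696857098571698
ptr dir angle 0.017014382671055532
ptr dir angle 0.03031602716645136
flag dir 0.006616466167000615
```

Run:
```python
from h import *;import pickle
from workcell import bot
R=down(np.pi/2-.017)
x,y=.5342,-.0917
bot.goto([x,y,.19],R);bot.hold(.1)
bot.line_to([x,y,.107],max_speed=.08)
f0=np.array(bot.current_contact_force());print(f0)
bot.set_gripper(.45,20);bot.set_gripper(0,45);bot.hold(.5)
e=np.array(bot.current_ee_pos());print(bot.current_opening()*92,bot.current_grip_force(),np.array(bot.current_contact_force())-f0,e,bot.current_clock())
```

```text
[ 0.14529545  0.0017558  -0.14422836]
31.28590564048362 44.99399542808533 [-6.18554408 -0.26916262  3.57102274] [ 0.53248344 -0.09163609  0.10681857] 20.4667
```

Run:
```python
from h import *;import pickle
from workcell import bot
d=np.array([np.sin(.017),np.cos(.017),0])
e=np.array([.5332,-.0917,.107])
for s in(.003,.006,.012,.025):
    bot.line_to(e+s*d,max_speed=.03);bot.hold(.1);f=np.array(bot.current_contact_force());print(s,f.round(1),np.round(bot.current_ee_pos(),4),bot.current_opening()*92)
    if abs(f[1])>12: bot.line_to(e,max_speed=.03);break
c=bot.read_camera("top");print(bot.current_clock(),blobs(c,"red",(370,215,420,270)))
```

```text
0.003 [-2.5 -6.7 -1.3] [ 0.5326 -0.0906  0.1068] 31.326303380793366
0.006 [ -2.  -14.4  -3.6] [ 0.5326 -0.0905  0.1068] 31.27358764818995
21.575 [(75, [406.4, 252.2], [402, 248, 10, 10]), (45, [401.5, 232.8], [401, 222, 2, 23])]
```

Run:
```python
from h import *;import pickle
from workcell import bot
bot.hold(.1)
c=bot.read_camera("wrist");s=bot.read_camera("scene");pickle.dump((c,s),open("c5.pkl","wb"))
print(bot.current_ee_pos(),Ro.from_rotvec(bot.current_tool_rot()).as_matrix().round(3).tolist(),bot.current_contact_force())
u=proj(c,[.5324,-.0917,.13]);v=proj(s,[.5324,-.0917,.13]);print(u,v,blobs(c,"orange"),blobs(s,"orange",(220,110,300,170)))
cr=lambda k,p,w:cv2.resize(k["pixels"][max(0,int(p[1])-w):int(p[1])+w,int(p[0])-w:int(p[0])+w],(400,400),interpolation=cv2.INTER_NEAREST)
cv2.imwrite("pics/w5.png",np.clip(np.hstack([cr(c,u,90),cr(s,v,40)])*1.6,0,255).astype(np.uint8))
```

```text
[ 0.53256886 -0.09161891  0.10681155] [[0.017, 1.0, -0.002], [1.0, -0.017, -0.0], [-0.0, -0.001, -1.0]] [-5.08208127 -1.27692633  1.50599412]
[327.34166409 291.20612488] [269.38146154 139.59549601] [(116, [374.9, 274.7], [365, 272, 19, 7])] []
```

View pics/w5.png

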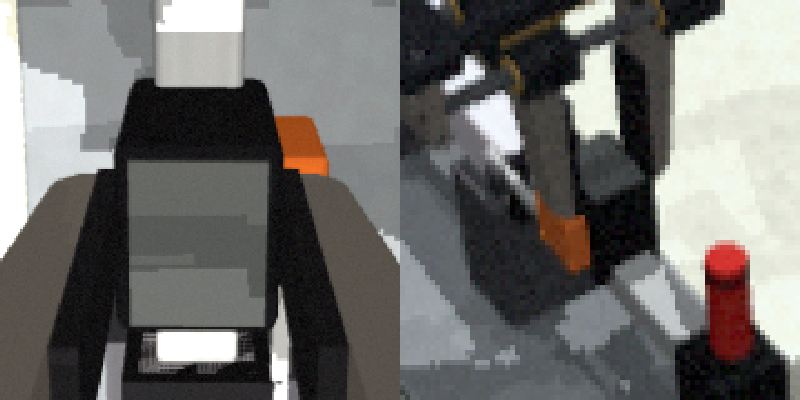

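The views show both fingers on the grip block with the button at about (375,275) still visible ahead of the +x finger. The scene view shows the probe standing seated.

Run:
```python
from h import *;import pickle
c,s=pickle.load(open("c5.pkl","rb"));print(-c["R"].T@c["t"])
f=lambda x,y:(237+x*.45,201+y*.45)
for n,p,z in(("btn right far",(320,118),.14),("btn right near",(328,150),.14),("btn L near",(285,150),.14),("blk far left",(128,162),.15),("blk far right",(271,162),.15),("blk near R",(271,327),.15),("blk near L",(120,327),.15),("blk bottomR far",(270,85),.102),("btn right near",(328,150),.126)):print(n,onz(c,f(*p),z).round(4))
for p in((.5585,-.0777,.140),(.5585,-.0777,.112),(.5525,-.0777,.14),(.5525,-.0777,.112),(.5525,-.0817,.14),(.5525,-.0817,.112)): print(p,((proj(c,p)-[237,201])/.45).round(0),((proj(s,p)-[229,99])*5+[400,0]).round(0))
```

```text
[ 0.53331478 -0.01296962  0.31194951]
btn right far [ 0.5558 -0.0704  0.14  ]
btn right near [ 0.5575 -0.0771  0.14  ]
btn L near [ 0.5491 -0.0769  0.14  ]
blk far left [ 0.5191 -0.0751  0.15  ]
blk far right [ 0.5456 -0.0755  0.15  ]
blk near R [ 0.5458 -0.1099  0.15  ]
blk near L [ 0.5163 -0.1095  0.15  ]
blk bottomR far [ 0.5489 -0.0748  0.102 ]
btn right near [ 0.5595 -0.0823  0.126 ]
(0.5585, -0.0777, 0.14) [333. 153.] [566. 231.]
(0.5585, -0.0777, 0.112) [316. 109.] [572. 278.]
(0.5525, -0.0777, 0.14) [302. 153.] [578. 225.]
(0.5525, -0.0777, 0.112) [289. 110.] [583. 272.]
(0.5525, -0.0817, 0.14) [302. 172.] [573. 219.]
(0.5525, -0.0817, 0.112) [289. 126.] [578. 266.]
```

Run:
```python
from h import *;import pickle
c4,_=pickle.load(open("c4.pkl","rb"));c1=pickle.load(open("c1.pkl","rb"));c5,s5=pickle.load(open("c5.pkl","rb"))
e=np.array([.531,-.09,.25])
for dz in(0,.02,.033,.05): print(dz,[proj(c4,e+[sx*.039,.010,dz]).round(0).tolist() for sx in(-1,1)], [proj(c4,e+[sx*.057,.010,dz]).round(0).tolist() for sx in(-1,1)])
e=np.array([.53257,-.09162,.1068])
for dz in(0,.02,.033,.05): print(dz,[((proj(c5,e+[sx,.010,dz])-[237,201])/.45).round(0).tolist() for sx in(-.016,.016,.034)],[((proj(s5,e+[sx,.010,dz])-[229,99])*5+[400,0]).round(0).tolist() for sx in(.016,.034)])
```

```text
0 [[251.0, 257.0], [403.0, 253.0]] [[217.0, 259.0], [438.0, 251.0]]
0.02 [[244.0, 271.0], [410.0, 266.0]] [[206.0, 272.0], [449.0, 265.0]]
0.033 [[239.0, 282.0], [416.0, 276.0]] [[198.0, 283.0], [457.0, 275.0]]
0.05 [[230.0, 298.0], [425.0, 292.0]] [[185.0, 299.0], [470.0, 290.0]]
0 [[132.0, 121.0], [270.0, 119.0], [348.0, 118.0]] [[587.0, 271.0], [552.0, 289.0]]
0.02 [[125.0, 151.0], [277.0, 149.0], [362.0, 148.0]] [[583.0, 238.0], [547.0, 256.0]]
0.033 [[120.0, 174.0], [282.0, 172.0], [373.0, 171.0]] [[581.0, 216.0], [545.0, 234.0]]
0.05 [[112.0, 209.0], [290.0, 207.0], [390.0, 206.0]] [[577.0, 187.0], [541.0, 205.0]]
```

The projections show the fingertips about 33 mm above the reported TCP, so the pads closed on the block above the button. I'll open, go down about 31 mm in force-watched steps, and squeeze again.

Run:
```python
from h import *;import pickle
from workcell import bot
bot.set_gripper(.8)
x,y=.5345,-.0917
bot.line_to([x,y,.107],max_speed=.05);f0=np.array(bot.current_contact_force())
for z in(.1,.093,.086,.08,.076):
    bot.line_to([x,y,z],max_speed=.06);f=np.array(bot.current_contact_force())-f0
    if abs(f).max()>5: print("contact",z,f);break
bot.set_gripper(.5,20);print(bot.current_opening()*92)
bot.set_gripper(0,40);bot.hold(.5)
print(bot.current_opening()*92,bot.current_grip_force(),np.array(bot.current_contact_force())-f0,bot.current_ee_pos(),bot.current_clock())
```

```text
45.900370285611245
35.66955992252726 39.99299883842468 [-2.10230898  1.4787691   4.33389531] [ 0.53433189 -0.09168555  0.07610097] 25.475
```

Run:
```python
from h import *;import pickle
from workcell import bot
d=np.array([np.sin(.017),np.cos(.017),0]);e=np.array([.5343,-.0917,.076])
for s in(.004,.008,.03,.06,.09,.1005):
    bot.line_to(e+s*d,max_speed=.05);bot.hold(.1);f=np.array(bot.current_contact_force());print(s,f.round(1),np.round(bot.current_ee_pos(),4),bot.current_opening()*92)
    if abs(f[1])>13 or abs(f[0])>20: bot.line_to(e,max_speed=.03);break
bot.hold(.5)
t=bot.read_camera("top");s=bot.read_camera("scene");c=bot.read_camera("wrist");pickle.dump((c,t,s),open("c6.pkl","wb"))
print(bot.current_clock(),bot.current_ee_pos(),blobs(t,"red",(320,200,420,270)),blobs(t,"yellow",(330,200,420,235)),blobs(c,"yellow",(350,0,480,200)),blobs(c,"red",(250,0,480,200)))
u=proj(c,[.602,.108,.08]);v=proj(s,[.602,.108,.08]);w=proj(t,[.602,.108,.08]);print(u,v)
cr=lambda k,p,w:cv2.resize(k["pixels"][max(0,int(p[1])-w):int(p[1])+w,int(p[0])-w:int(p[0])+w],(390,390),interpolation=cv2.INTER_NEAREST)
cv2.imwrite("pics/w6.png",np.clip(np.hstack([cr(c,u,50),cr(t,w,25)])*1.3,0,255).astype(np.uint8))
```

```text
0.004 [-2.2 -3.3  3.8] [ 0.5344 -0.088   0.0761] 35.22297103106353
0.008 [-1.8 -3.   4. ] [ 0.5345 -0.0839  0.0761] 35.23759840612763
0.03 [-1.4 -3.8  2.9] [ 0.535  -0.0619  0.0761] 35.312796103869466
0.06 [ 1.6 -4.5  1.5] [ 0.5357 -0.032   0.0762] 35.34216243575763
0.09 [ 4.4 -4.7  0.9] [ 0.5364 -0.0021  0.0761] 35.05655454141327
0.1005 [ 3.6 -4.8  1. ] [0.5366 0.0084 0.0761] 35.41409659113089
29.675 [0.53661268 0.00829551 0.07610578] [(71, [352.0, 251.6], [348, 247, 10, 10]), (45, [351.4, 232.9], [350, 221, 3, 23])] [(15, [350.5, 216.3], [350, 213, 2, 8])] [] [(3915, [318.1, 25.3], [278, 0, 81, 60]), (1176, [424.5, 64.3], [371, 59, 109, 13]), (558, [320.9, 65.6], [292, 49, 57, 28])]
[470.38447565  65.06331401] [295.82838525 229.39006451]
```

View pics/w6.png

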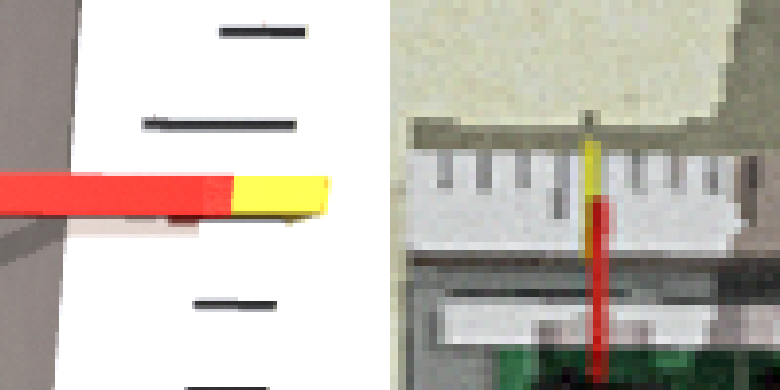

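Both crops show the pointer on the flag, about 1 to 1.5 mm short, so I'll add 1.2 mm. The probe still stands in the tube. I'll check it and hand in.

Run:
```python
from h import *
from workcell import bot
bot.line_to(np.array([.5366,.0083+.0012+.0002,.076]),max_speed=.02);bot.hold(1)
t=bot.read_camera("top");r=blobs(t,"red",(320,200,420,270));print(r,onz(t,r[0][1],.181),bot.current_ee_pos(),bot.current_opening()*92,bot.current_grip_force(),bot.current_contact_force(),bot.current_clock())
print(bot.job_done())
```

```text
[(75, [351.6, 251.5], [347, 247, 10, 10]), (41, [350.7, 232.2], [350, 222, 3, 22])] [0.53501544 0.10865546 0.181     ] [0.53660744 0.00922949 0.07610086] 34.990218239153094 39.98260974884033 [ 0.98051761 -4.67936315  3.09522017] 30.975
the job is handed in; nothing more can be done
None
```

I handed the job in at 31 s of the 64 s allowed, with the red probe seated in the tube, the grip squeezed at 40 N with the button in, and the boom held so the pointer is within about 1 mm of the flag by the last top picture; no verdict came back.

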